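# Turn the tumbling drum until its vent valve points straight up

## Task

The small steel drum on the tumbling stand must be vented, so its valve stem has to point straight up. Turn the drum by gently pushing one spoke after another of its six-spoked star wheel with the fingertips, either way round, until the valve stem points straight up, then leave it standing still and take the hand away. Do not grip the wheel, do not touch the valve stem, and leave the small things round the stand where they are.

Things in the scene. Friction and masses are not known exactly. Their poses are not given: they have to be found in the camera images.
- tumbler_stand: Fixed stand: grey base 130 x 150 x 18 mm, two aluminium uprights 50 mm wide, 175 mm high, at x = +-43 mm. Origin: centre of the base's underside. x is parallel to the level axle (150 mm above the table) and points away from the robot: star wheel at -x, drum between the uprights; y left, z up.
- star_centre (a point): Point on the axle in the plane of the spokes, 85 mm from the stand's origin along its -x, 150 mm up; axes as the stand's. Black hub 44 mm wide, 24 mm thick; six equal straight round spokes, no rim, 12 mm thick (13 mm at the black grips), 60 degrees apart, ends 115 mm from the axle. The front upright is 37 mm behind the spokes and reaches 25 mm above the axle.
- wheel (a joint): Angle (rad) about the axle of drum and star wheel, one rigid piece. 0: valve stem straight down; pi or -pi: straight up. Grows clockwise as seen from the robot side, looking along the stand's +x (the top moves right, to the stand's -y). Turns many turns either way against friction of about 0.15 N m (2 N at a spoke) and stays where it is left.
- valve_stem: Drum's vent valve: brass stem with collar and small black cap, 10 to 20 mm thick, sticking out radially from the middle of the 92 mm steel drum, 85 mm behind the spokes' plane; turns with the wheel. Origin on the axle; z axis points out along the stem. Two spokes stand 30 degrees either side of the stem's direction, the others every 60 degrees on. Not to be touched.
- valve_tip (a point): End of the valve stem's cap, 86 mm from the axle; straight up it is 236 mm above the table.
- vial_1: White vial, 33 mm diameter, 64 mm high, loose, left of the stand; bystander. Origin under its centre.
- vial_2: White vial, 33 mm diameter, 64 mm high, loose, left behind the stand; bystander. Origin under its centre.
- small_cup: Small glass cup, 48 mm diameter, 50 mm high, loose, to the right of and behind the stand; bystander. Origin under its centre.
- stopper_1: Red-brown rubber stopper, 28 mm diameter, 26 mm high, loose, left of the stand; bystander. Origin under its centre.

How it is judged:
At the end, for the whole second after the job is handed in: The valve stem points straight up within 5 degrees (its end above 234 mm), the wheel stands still, and the four loose bystanders are within 20 mm of where they stood (angle between valve_stem's own z axis and vertical below 0.087 rad and height (world z) of valve_tip above 0.234 m and velocity of joint wheel between -0.03 and 0.03 rad/s and distance of each of vial_1, vial_2, small_cup, stopper_1 from where it was at the start of the episode below 0.02 m); the robot touches nothing.
It fails at once if the valve stem is touched with more than 1 N (contact force between anything else and valve_stem above 1 N).
It fails at once if the wheel is gripped or pushed hard, with more than 30 N (contact force between anything else and wheel above 30 N).
It fails at once if a loose bystander is moved or lifted by more than 20 mm (distance of any of vial_1, vial_2, small_cup, stopper_1 from where it was at the start of the episode above 0.02 m).
It also fails if it takes over 64 s, if anything falls off the work surface, if the arm or the gripper's body presses on something with over 40 N, if the wrist force passes 120 N, or if a joint passes its speed limit or range.

## Robot

A 7-joint arm with a two-finger parallel gripper is mounted at the origin on the work surface; the furniture and walls round the work are solid. World frame = base frame: x ahead of the robot, y to its left, z up, the work surface at z = 0. Lengths are in m, angles in rad, forces in N, time in s.
With the tool pointing down it reaches from about 0.35 to 0.9 m from the base axis. Payload 8.1 kg.
Tool frame: the origin (TCP) lies on the centre line of the jaws, within the pads' length; the fingertips stand 17 mm ahead of it and the grasp point (between the pads) lies 2 mm behind it; z points along the fingers, y is the direction in which the jaws open and shut (so a half turn about z gives the same grasp; the last joint's range is limited). The gripper opens to 92 mm and grips with 3 to 60 N. Pads are 19 mm wide; open, the fingers measure 130 mm over their backs; the gripper's body (75 mm by 190 mm) begins 47 mm behind the grasp point.
Start: joints at [-0.103, 0.434, 0.025, 1.573, -0.012, 1.134, -0.075], TCP at [0.625, -0, 0.244] pointing down, gripper open.
Joint ranges: [-2.62, 2.62], [-0.44, 2.09], [-1.27, 1.32], [0.08, 2.57], [-1.32, 4.46], [0.12, 2], [-2.74, 2.74]. Speed limits (rad/s): [2.22, 2.22, 3.01, 3.01, 3.14, 3.14, 3.14].

## Interface

Orientations are given as a rotation vector (axis times angle).
In Python, from cell import arm gives the robot as it stands.
- The arm moves only by the shell command python3 -m creep 'ROWS' [FORCE]. ROWS is JSON, a list that holds one entry, the list of rows, each a list of 7 numbers: the shift along the world's x, y, z in cm, then the turn, a rotation vector about the world's x, y, z in degrees, then the opening, from -1 (shut) to 1 (fully open), so that 0 is half open. In form: [[[tx, ty, tz, ax, ay, az, jaw], ...]]. A call has 1 to 5 rows; each row is the pose to reach, as a shift and turn from the pose commanded when the call began; what a row does not reach only later rows make up. A row lasts 1/10 s, in which the tool goes at most 50 mm and 8.59 degrees, less where a joint would pass 70% of its speed; a pose out of reach is approached as far as the arm can. A call with a gripper value outside its range is refused whole. The fingers move at their own pace and stop on an object; FORCE is the grip in N (left out, the last holds). Time passes only in rows, so rows that repeat a pose let the fingers close. It gives the time, the measured TCP pose, the force and the opening at its end, in the units of the state.
- arm.observe(): the state, without advancing time (a new reading comes with each control period).
- arm.get_image(name): name is "scene" or "side" or "wrist"; returns the picture (400x640x3 uint8, red, green, blue); there is no depth.
- arm.camera_model(name): a dict with "vfov" (degrees; the focal length in pixels is half the picture's height over the tangent of half this angle, whatever the lens; pixels are square), "cx", "cy" (the principal point, pixels), "cam_to_world" (4x4, takes a point from camera to world coordinates); the wrist camera has in their place "T_tool_cam" (4x4, takes a point from camera to tool coordinates, whose origin is the TCP and whose axes are the flange's). Camera axes: x right, y down, z forward; pixel columns grow to the right and rows downward; lengths in m; the calibration is good to about 2 mm. A picture is of the moment at which its call begins: read the wrist's pose just before it. camera_model takes no time and is no camera call.
- arm.sign_off(): hands the job in, once; it reports no verdict.
The state is a dict: "clock": time; "joints": joint angles; "dq": joint speeds; "joint_efforts": joint torques, N m; "position": TCP position; "ee_rot": TCP orientation; "force": force on the tool from outside, world axes, zero at the start; "ft_torque": the same for the moment, N m; "width": opening from 0.0 (shut) to 1.0 (fully open).
Only numpy, scipy, OpenCV 4.12 (cv2) and the standard library are available. Lean on these libraries where they do the work, as an engineer would, in place of code of your own. Each camera call takes 0.05 s, during which the arm holds its last target.

## Working session

There is one attempt and no reset: what is moved stays moved. The work goes in short steps, Python scripts to look and compute and a shell command to move; the robot and the scene stay as the last step left them, time stands still between calls to the robot, and variables do not carry over. Pictures are saved under pics/ and viewed, and the job is handed in when it is done.

```bash
mkdir -p pics; ls; cat > h.py <<'E'
from cell import arm
import numpy as np, cv2
def snap(n,f):
    im=arm.get_image(n); cv2.imwrite('pics/'+f+'.png',im[:,:,::-1]); return im
def K(n):
    m=arm.camera_model(n); f=200/np.tan(np.radians(m['vfov'])/2); return m,f
E
python3 - <<'E'
from h import *
np.set_printoptions(precision=4,suppress=True)
s=arm.observe(); print(s)
for n in ['scene','side','wrist']:
    snap(n,n+'0'); print(n,arm.camera_model(n))
E
```

```text
pics
{'clock': 0.0, 'joints': array([-0.1026,  0.4352,  0.025 ,  1.5741, -0.0116,  1.134 , -0.0751]), 'dq': array([-0.0019,  0.0015,  0.0008,  0.0015,  0.0029, -0.0005, -0.0013]), 'joint_efforts': array([  0.0004, -66.7854,   0.9849, -31.4464,  -0.0605,   0.0428,
         0.0001]), 'position': array([ 0.6245, -0.    ,  0.2429]), 'ee_rot': array([-2.2208, -2.2206,  0.0018]), 'force': array([ 0.1963, -0.6424,  0.4689]), 'ft_torque': array([-0.0004,  0.0112,  0.0072]), 'width': 1.00146881937206}
scene {'vfov': 53.106902647567445, 'cx': 325.0779899229936, 'cy': 201.02247509188913, 'cam_to_world': array([[-0.7137, -0.5381,  0.4485,  0.2072],
       [-0.7003,  0.5329, -0.475 ,  0.2796],
       [ 0.0166, -0.653 , -0.7572,  0.7616],
       [ 0.    ,  0.    ,  0.    ,  1.    ]])}
side {'vfov': 45.87960693331089, 'cx': 319.85122988886616, 'cy': 204.99494840037661, 'cam_to_world': array([[ 0.6715,  0.594 , -0.4431,  1.0051],
       [ 0.741 , -0.5426,  0.3956, -0.5363],
       [-0.0054, -0.594 , -0.8045,  0.9556],
       [ 0.    ,  0.    ,  0.    ,  1.    ]])}
wrist {'vfov': 71.29967963271814, 'cx': 318.6792140219303, 'cy': 199.37121453187765, 'T_tool_cam': array([[-0.0005, -0.9633, -0.2685,  0.0717],
       [ 1.    , -0.0007,  0.0008, -0.0004],
       [-0.0009, -0.2685,  0.9633, -0.1406],
       [ 0.    ,  0.    ,  0.    ,  1.    ]])}
```

View pics/scene0.png

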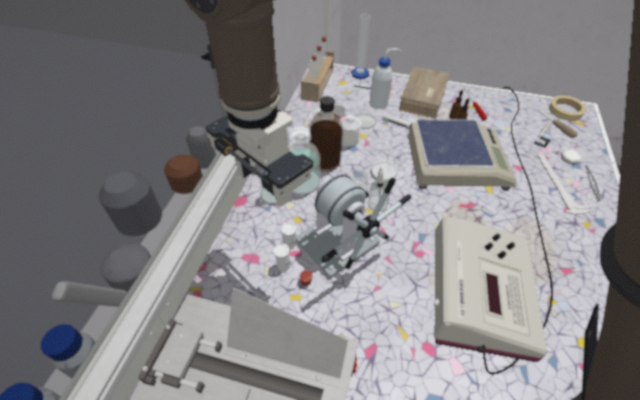

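View pics/side0.png

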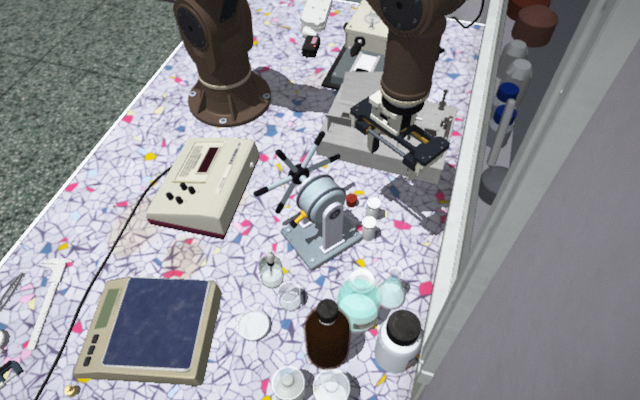

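View pics/wrist0.png

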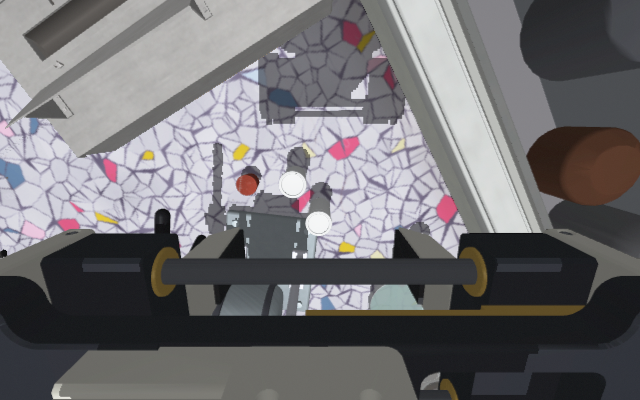

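```bash
python3 - <<'E'
import cv2
a=cv2.imread('pics/scene0.png')[155:305,230:430]; cv2.imwrite('pics/sc0.png',cv2.resize(a,None,fx=4,fy=4,interpolation=2))
a=cv2.imread('pics/side0.png')[120:275,240:400]; cv2.imwrite('pics/si0.png',cv2.resize(a,None,fx=3.8,fy=3.8,interpolation=2))
E
```

```text
(no output)
```

View pics/sc0.png

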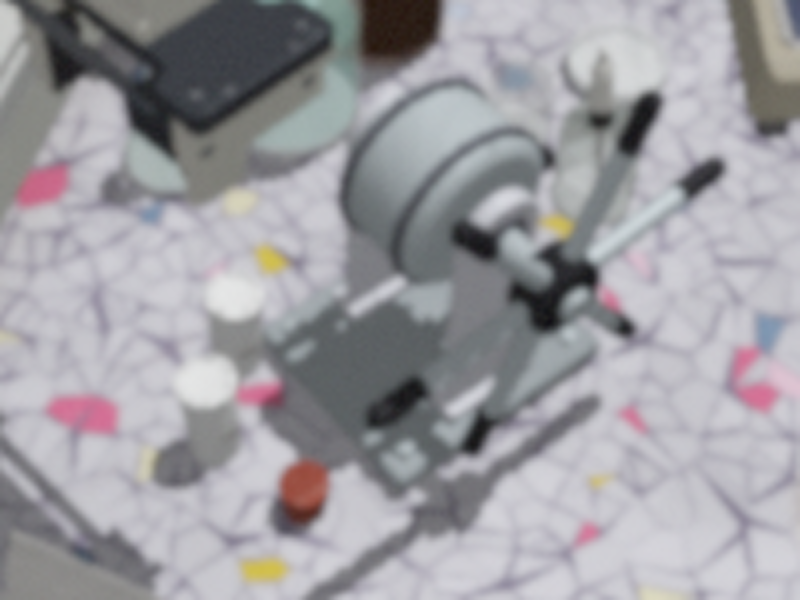

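View pics/si0.png

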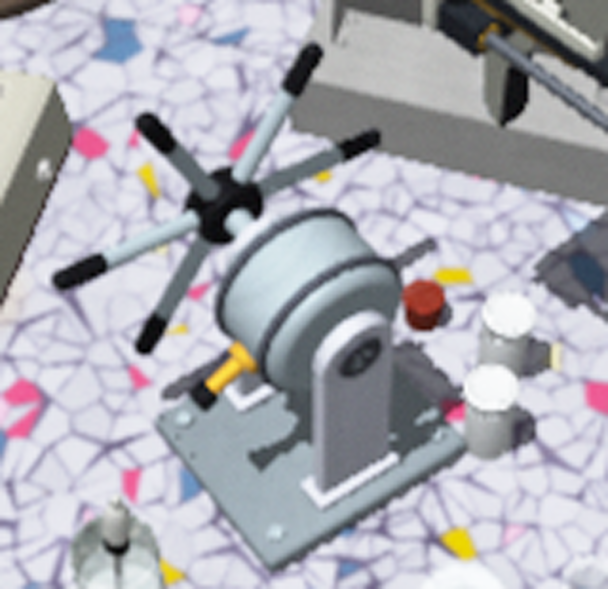

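```bash
cat >> h.py <<'E'
def ray(n,px):
    m,f=K(n); T=m['cam_to_world']; d=T[:3,:3]@np.array([(px[0]-m['cx'])/f,(px[1]-m['cy'])/f,1]); return T[:3,3],d/np.linalg.norm(d)
def tri(a,b):
    o1,d1=ray('scene',a);o2,d2=ray('side',b)
    t=np.linalg.lstsq(np.c_[d1,-d2],o2-o1,rcond=None)[0]; p=o1+t[0]*d1;q=o2+t[1]*d2; return (p+q)/2,np.linalg.norm(p-q)
def onz(n,px,z):
    o,d=ray(n,px); return o+d*(z-o[2])/d[2]
def proj(n,P):
    m,f=K(n); T=m['cam_to_world']; c=(np.atleast_2d(P)-T[:3,3])@T[:3,:3]; return np.c_[c[:,0]/c[:,2]*f+m['cx'],c[:,1]/c[:,2]*f+m['cy']]
sc=lambda x,y:(x/4+230-.4,y/4+155-.4)
si=lambda x,y:(x/3.8+240-.4,y/3.8+120-.4)
E
python3 - <<'E'
from h import *
np.set_printoptions(precision=4,suppress=True)
print('hub',tri(sc(553,287),si(222,205)))
for p in [(158,420),(275,562),(465,442)]: print('base',onz('side',si(*p),.018))
for p in [(395,492),(595,345),(268,345)]: print('base sc',onz('scene',sc(*p),.018))
for n,p,z in [('vial',(509,312),.064),('vial',(491,385),.064),('stop',(426,292),.026)]: print(n,onz('side',si(*p),z))
for n,p,z in [('vial',(234,293),.064),('vial',(205,380),.064),('stop',(305,475),.026)]: print(n,onz('scene',sc(*p),z))
print('tips A', tri(sc(712,165),si(65,278)), tri(sc(650,105),si(148,342)),tri(sc(625,325),si(155,125)),tri(sc(478,435),si(312,55)))
E
```

```text
hub (array([ 0.4656, -0.1171,  0.1508]), np.float64(0.00258089732947155))
base [ 0.4817 -0.1928  0.018 ]
base [ 0.6061 -0.2055  0.018 ]
base [ 0.6225 -0.0627  0.018 ]
base sc [ 0.4936 -0.0397  0.018 ]
base sc [ 0.4792 -0.1876  0.018 ]
base sc [ 0.6097 -0.0565  0.018 ]
vial [0.5922 0.0021 0.064 ]
vial [ 0.6231 -0.0455  0.064 ]
stop [ 0.5268 -0.0032  0.026 ]
vial [ 0.623 -0.046  0.064]
vial [0.5917 0.0025 0.064 ]
stop [ 0.5309 -0.0102  0.026 ]
tips A (array([ 0.4544, -0.2237,  0.1631]), np.float64(0.0008931228182826098)) (array([ 0.5099, -0.2244,  0.1633]), np.float64(0.023266264350412322)) (array([ 0.414 , -0.1143,  0.1743]), np.float64(0.016779176003767993)) (array([ 0.4275, -0.015 ,  0.1771]), np.float64(0.003197910921627788))
```

```bash
cat >> h.py <<'E'
yaw=-0.095; X=np.array([np.cos(yaw),np.sin(yaw),0]);Y=np.array([-np.sin(yaw),np.cos(yaw),0]);Z=np.array([0,0,1.])
HUB=np.array([.4657,-.1163,.150]); SC=HUB+.085*X
u=lambda th: np.sin(th)*Y-np.cos(th)*Z
E
python3 - <<'E'
from h import *
np.set_printoptions(precision=3,suppress=True)
for n,px in [('side',si(203,397)),('scene',sc(551,157)),]:
  # plane x through SC, normal X
  o,d=ray(n,px); p=o+d*((SC-o)@X)/(d@X); r=p-SC; print(n,'stem',r@Y,r@Z,np.degrees(np.arctan2(r@Y,-r@Z)))
for n,pts in [('side',[si(*p) for p in [(312,55),(370,138),(155,125),(65,278),(148,342)]]),('scene',[sc(*p) for p in [(650,105),(712,168),(625,325),(478,435)]])]:
  for px in pts:
    o,d=ray(n,px); p=o+d*((HUB-o)@X)/(d@X); r=p-HUB; print(n,r@Y,r@Z,np.degrees(np.arctan2(r@Y,-r@Z)))
E
```

```text
side stem -0.07706722364002232 -0.031389065108030495 -67.83919701215686
scene stem -0.08537222266409385 -0.039436466548573995 -65.20610509582
side 0.06370048071728686 0.08515627277410823 143.20196311794882
side 0.10789644474736315 -0.012726507161804207 83.27297986644236
side -0.04134275717797631 0.09605905061632039 -156.71348855424
side -0.10892762340855724 0.014997540589006292 -97.83939708530436
side -0.06229760950598691 -0.08474239371068412 -36.32113185389225
scene -0.0462382139339144 0.09667054511352705 -154.43787632470753
scene -0.10958797769893616 0.008728672166229107 -94.55398938075066
scene -0.06479304310001086 -0.08673722760862043 -36.75987288714285
scene 0.04202789387665805 -0.08815978178346504 25.48826349405158
```

```bash
python3 -m creep '[[[0,0,4,0,0,0,-1],[0,0,8,0,0,-2,-1],[-2,-2,8,0,0,-5,-1],[-5,-5,8,0,0,-5.4,-1],[-8,-8,8,0,0,-5.4,-1]]]' 10; python3 -m creep '[[[-3,-4,0,0,0,0,-1],[-6,-7,0,0,0,0,-1],[-8,-10,0,0,0,0,-1],[-9.2,-11.5,0,0,0,0,-1],[-9.2,-11.5,0,0,0,0,-1]]]'; python3 - <<'E'
from h import *
snap('scene','sc1');snap('side','si1');print(arm.observe())
a=cv2.imread('pics/sc1.png')[105:305,230:470]; b=cv2.imread('pics/si1.png')[75:275,200:440]
cv2.imwrite('pics/b1.png',cv2.resize(np.vstack([a,b]),None,fx=1.5,fy=1.5,interpolation=2))
E
```

```text
clock: 0.65
position: [0.5441, -0.0805, 0.3235]
ee_rot: [-2.323, -2.115, 0.0]
force: [0.4, -1.4, 0.8]
width: 0.614
clock: 1.15
position: [0.4509, -0.1979, 0.3239]
ee_rot: [2.329, 2.108, -0.001]
force: [0.6, 0.5, 0.4]
width: 0.178
{'clock': 1.25, 'joints': array([ 0.17273735,  0.15302555,  0.1459854 ,  1.76883627, -0.0240874 ,
        1.22130285,  0.23037618]), 'dq': array([-0.01882373,  0.00948418, -0.0194075 , -0.00872774, -0.0015183 ,
        0.00049549, -0.00288987]), 'joint_efforts': array([  1.62368596, -45.68674207,   2.17385508, -32.33196974,
         0.18453852,   0.12282462,   0.11443001]), 'position': array([ 0.4530667 , -0.19478606,  0.32373984]), 'ee_rot': array([-2.32423420e+00, -2.11348184e+00, -7.18817305e-04]), 'force': array([ 0.31985932, -0.03743062,  0.05674641]), 'ft_torque': array([ 0.05354635, -0.02403223,  0.00499136]), 'width': 0.09020081524004207}
```

View pics/b1.png

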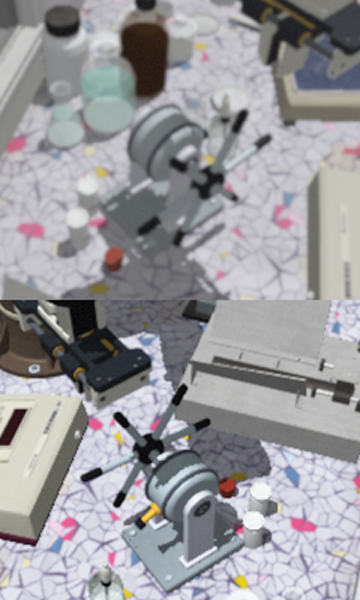

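The pictures show the closed hand above and to the right of the star wheel, with the wheel unchanged. Next I lower the hand.

```bash
python3 -m creep '[[[0,0,-3,0,0,0,-1],[0,0,-6,0,0,0,-1],[0,0,-8.5,0,0,0,-1],[0,0,-9.7,0,0,0,-1],[0,0,-9.7,0,0,0,-1]]]'; python3 - <<'E'
from h import *
snap('scene','sc2');snap('side','si2')
a=cv2.imread('pics/sc2.png')[105:305,230:470]; b=cv2.imread('pics/si2.png')[75:275,200:440]
cv2.imwrite('pics/b2.png',cv2.resize(np.hstack([a,b]),None,fx=1.66,fy=1.66,interpolation=2))
E
```

```text
clock: 1.75
position: [0.4528, -0.1938, 0.2253]
ee_rot: [-2.32, -2.114, 0.002]
force: [-0.1, 0.1, 0.8]
width: 0.008
```

View pics/b2.png

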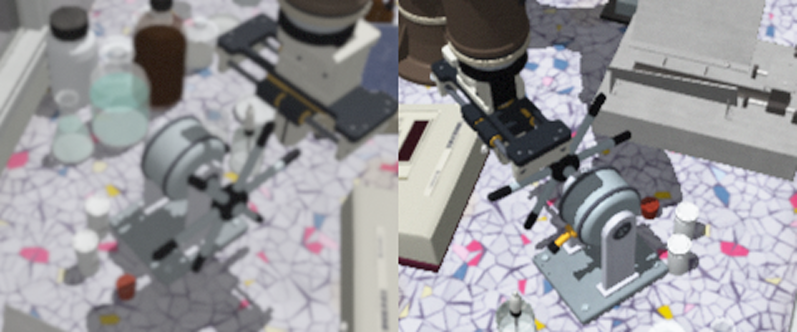

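The hand is down to the right of the upper-right spoke and touching nothing. I start the push.

```bash
python3 -m creep '[[[0.1,1,0,0,0,0,-1],[0.2,2,0,0,0,0,-1],[0.3,2.8,0,0,0,0,-1],[0.3,3.6,0,0,0,0,-1],[0.4,4.4,0,0,0,0,-1]]]'; python3 -m creep '[[[0.1,0.8,0,0,0,0,-1],[0.2,1.6,0,0,0,0,-1],[0.2,2.4,0,0,0,0,-1],[0.3,3.2,0,0,0,0,-1],[0.4,4,0,0,0,0,-1]]]'; python3 - <<'E'
from h import *
snap('scene','sc3');snap('side','si3')
a=cv2.imread('pics/sc3.png')[105:305,230:470]; b=cv2.imread('pics/si3.png')[75:275,200:440]
cv2.imwrite('pics/b3.png',cv2.resize(np.hstack([a,b]),None,fx=1.66,fy=1.66,interpolation=2))
E
```

```text
clock: 2.35
position: [0.4571, -0.1503, 0.227]
ee_rot: [2.323, 2.114, 0.0]
force: [-0.1, -1.8, 0.4]
width: 0.006
clock: 2.85
position: [0.4604, -0.1106, 0.2264]
ee_rot: [-2.323, -2.113, 0.002]
force: [-1.3, -3.6, -1.6]
width: 0.001
```

View pics/b3.png

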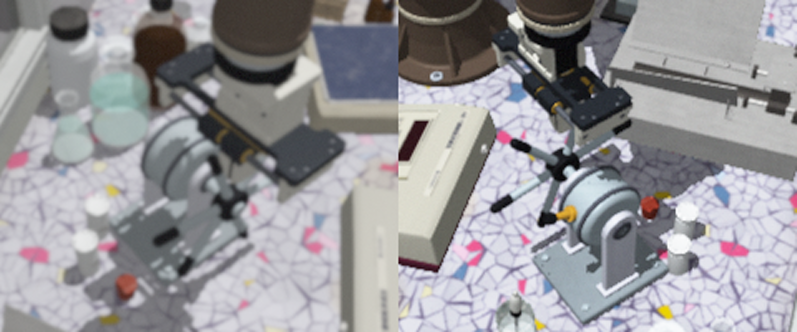

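The pictures show the wheel turning anticlockwise with the finger, and the push force is about 4 N. I continue.

```bash
python3 -m creep '[[[0.1,0.6,0,0,0,0,-1],[0.1,1.2,0,0,0,0,-1],[0.2,1.7,0,0,0,0,-1],[0.2,2.1,0,0,0,0,-1],[0.2,2.4,0,0,0,0,-1]]]'; python3 -m creep '[[[0,0,0,0,0,0,-1],[0,-0.7,0,0,0,0,-1],[-0.1,-1.5,0,0,0,0,-1],[-0.1,-1.5,1.5,0,0,0,-1],[-0.1,-1.5,4,0,0,0,-1]]]';python3 -m creep '[[[0,0,2,0,0,0,-1],[0,0,5,0,0,0,-1],[-0.3,-3,5.7,0,0,0,-1],[-0.7,-7,5.7,0,0,0,-1],[-0.9,-9.4,5.7,0,0,0,-1]]]'; python3 - <<'E'
from h import *
snap('scene','sc4');snap('side','si4')
print(arm.observe()['position'])
a=cv2.imread('pics/sc4.png')[155:305,230:430]; b=cv2.imread('pics/si4.png')[120:270,240:400]
cv2.imwrite('pics/sc4c.png',cv2.resize(a,None,fx=4,fy=4,interpolation=2))
cv2.imwrite('pics/si4c.png',cv2.resize(b,None,fx=3.8,fy=3.8,interpolation=2))
E
```

```text
clock: 3.45
position: [0.4631, -0.0866, 0.2268]
ee_rot: [2.323, 2.114, 0.0]
force: [-0.3, -2.6, 0.2]
width: 0.006
clock: 3.95
position: [0.4611, -0.1029, 0.2661]
ee_rot: [-2.324, -2.111, 0.003]
force: [-0.4, 0.2, -0.5]
width: 0.004
clock: 4.45
position: [0.4524, -0.1996, 0.3244]
ee_rot: [2.325, 2.11, 0.0]
force: [-0.9, -0.3, -0.9]
width: 0.004
[ 0.45199113 -0.2006636   0.32393516]
```

View pics/sc4c.png

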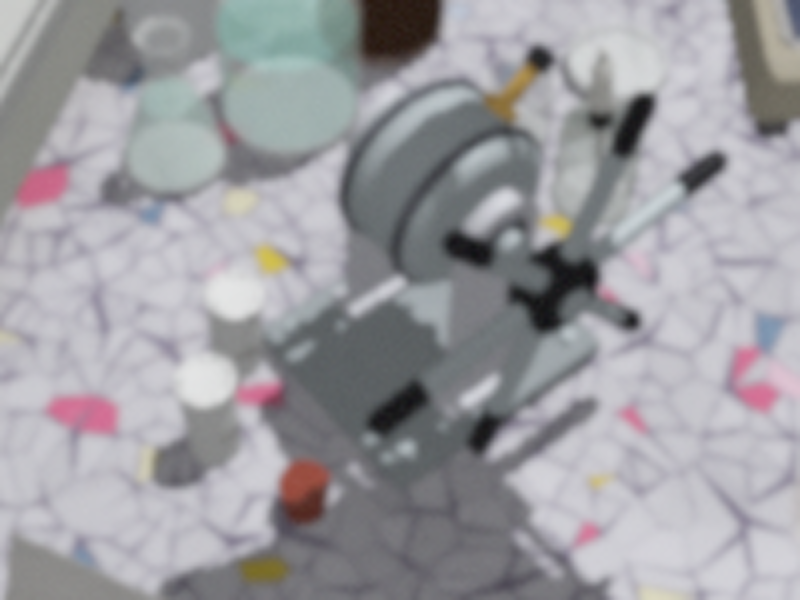

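View pics/si4c.png

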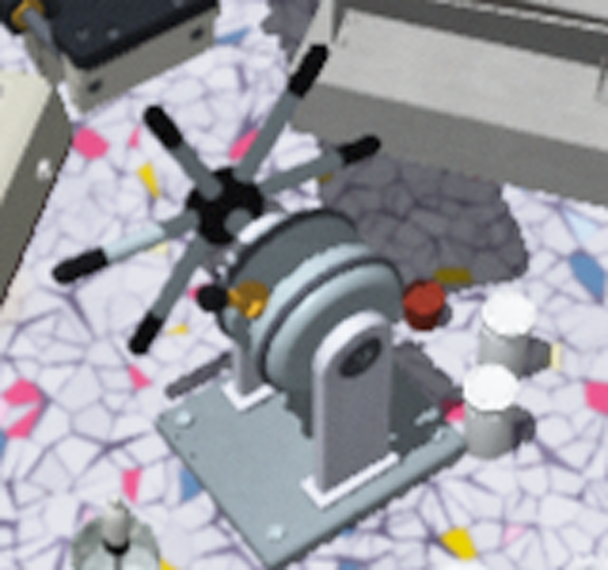

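```bash
python3 - <<'E'
from h import *
for n,px in [('side',si(212,298)),('scene',sc(540,57)),]:
  o,d=ray(n,px); p=o+d*((SC-o)@X)/(d@X); r=p-SC; print(n,'stem',r@Y,r@Z,np.degrees(np.arctan2(r@Y,-r@Z)))
for n,pts in [('side',[si(*p) for p in [(318,55),(370,144),(160,118),(65,270),(142,340)]]),('scene',[sc(*p) for p in [(643,105),(715,162),(630,320),(482,438)]])]:
  for px in pts:
    o,d=ray(n,px); p=o+d*((HUB-o)@X)/(d@X); r=p-HUB; print(n,r@Y,r@Z,np.degrees(np.arctan2(r@Y,-r@Z)))
E
```

```text
side stem -0.06610450963549866 0.05192499523189001 -128.14958251791583
scene stem -0.06581676616680716 0.04935450579747416 -126.86540189679836
side 0.06791463283016871 0.08261512737925916 140.57772675735671
side 0.10806397853056765 -0.018291408906093126 80.39291001625462
side -0.037845224740743325 0.09925988789124254 -159.12944646071608
side -0.10805500704003208 0.021554912327964387 -101.28133247405218
side -0.06620517341271737 -0.07941585243197144 -39.81634017077729
scene -0.04105265238878645 0.10010505896108404 -157.701677775339
scene -0.11089409742821105 0.012355534668100271 -96.35752756647422
scene -0.06836850807655863 -0.08530441307492673 -38.71095631111025
scene 0.03872423140581887 -0.09441215673079847 22.301550134543866
```

Stem is at about -128.5 deg, so about 51 deg anticlockwise remains. The next spoke stands at the same place as the first did, so I repeat the push, slightly shorter.

```bash
python3 -m creep '[[[0,0,-3,0,0,0,-1],[0,0,-6,0,0,0,-1],[0,0,-8.5,0,0,0,-1],[0,0,-9.7,0,0,0,-1],[0,0,-9.7,0,0,0,-1]]]'; python3 -m creep '[[[0.1,1.2,0,0,0,0,-1],[0.2,2.2,0,0,0,0,-1],[0.3,3.1,0,0,0,0,-1],[0.4,3.9,0,0,0,0,-1],[0.5,4.7,0,0,0,0,-1]]]'; python3 -m creep '[[[0.1,0.8,0,0,0,0,-1],[0.2,1.6,0,0,0,0,-1],[0.2,2.4,0,0,0,0,-1],[0.3,3.2,0,0,0,0,-1],[0.4,3.8,0,0,0,0,-1]]]';  python3 -m creep '[[[0,0.4,0,0,0,0,-1],[0.1,0.8,0,0,0,0,-1],[0.1,1.1,0,0,0,0,-1],[0.1,1.3,0,0,0,0,-1],[0.1,1.3,0,0,0,0,-1]]]'; python3 - <<'E'
from h import *
snap('scene','sc5');snap('side','si5')
p=arm.observe()['position']; print(p,(p-HUB)@Y)
a=cv2.imread('pics/sc5.png')[155:305,230:430]; b=cv2.imread('pics/si5.png')[120:270,240:400]
cv2.imwrite('pics/sc5c.png',cv2.resize(a,None,fx=4,fy=4,interpolation=2))
cv2.imwrite('pics/si5c.png',cv2.resize(b,None,fx=3.8,fy=3.8,interpolation=2))
E
```

```text
clock: 5.05
position: [0.4523, -0.1956, 0.2256]
ee_rot: [-2.322, -2.113, 0.002]
force: [-0.1, 0.5, 1.0]
width: 0.007
clock: 5.55
position: [0.4584, -0.1483, 0.2273]
ee_rot: [2.323, 2.114, 0.001]
force: [-0.0, -2.1, 1.0]
width: 0.005
clock: 6.05
position: [0.4614, -0.1103, 0.2264]
ee_rot: [-2.323, -2.114, 0.002]
force: [-1.7, -1.5, -0.4]
width: 0.007
clock: 6.55
position: [0.463, -0.0977, 0.2268]
ee_rot: [-2.323, -2.114, -0.0]
force: [-0.4, -1.5, -0.2]
width: 0.005
[ 0.4630722  -0.09781875  0.22678631] 0.01814865450966446
```

View pics/sc5c.png

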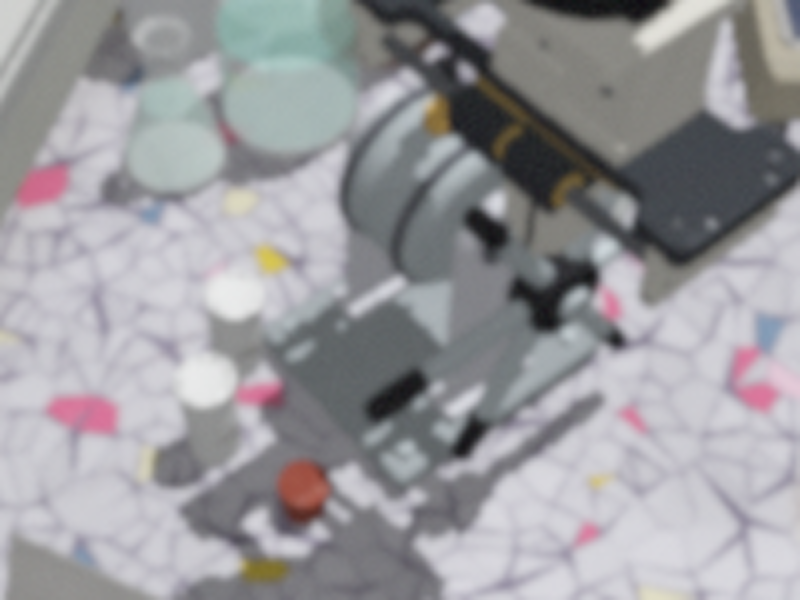

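View pics/si5c.png

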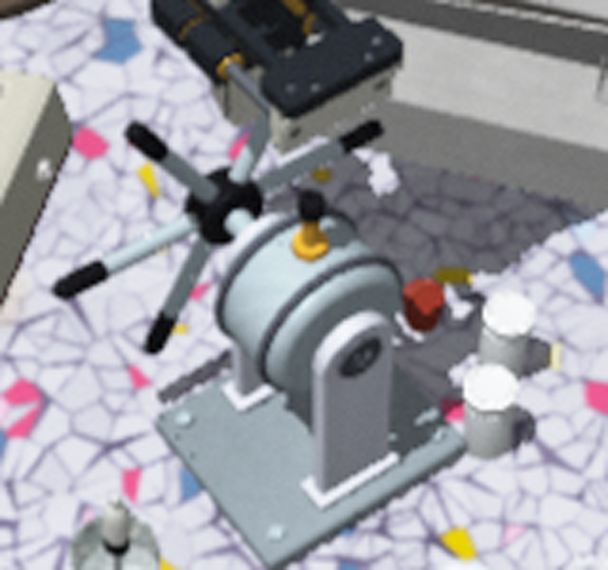

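The stem now points nearly straight up. I back the finger off and measure with the hand out of the way.

```bash
python3 -m creep '[[[0,-0.6,0,0,0,0,-1],[-0.1,-1.2,0,0,0,0,-1],[-0.1,-1.2,2,0,0,0,-1],[-0.1,-1.2,5,0,0,0,-1],[-0.1,-1.2,9,0,0,0,-1]]]';python3 -m creep '[[[-0.2,-2,1,0,0,0,-1],[-0.5,-5,1,0,0,0,-1],[-0.8,-8.5,1,0,0,0,-1],[-0.8,-8.5,1,0,0,0,-1],[-0.8,-8.5,1,0,0,0,-1]]]'; python3 - <<'E'
from h import *
snap('scene','sc6');snap('side','si6')
a=cv2.imread('pics/sc6.png')[155:305,230:430]; b=cv2.imread('pics/si6.png')[120:270,240:400]
cv2.imwrite('pics/sc6c.png',cv2.resize(a,None,fx=4,fy=4,interpolation=2))
cv2.imwrite('pics/si6c.png',cv2.resize(b,None,fx=3.8,fy=3.8,interpolation=2))
for th in (-175,-180,-185):
  print(th,[(proj('scene',(SC+r*u(np.radians(th)))[None])[0]-[230,155]+.4)*4 for r in (.05,.086)],[(proj('side',(SC+r*u(np.radians(th)))[None])[0]-[240,120]+.4)*3.8 for r in (.05,.086)])
E
```

```text
clock: 7.15
position: [0.4611, -0.1105, 0.3167]
ee_rot: [-2.323, -2.112, 0.003]
force: [1.2, 1.2, 0.8]
width: 0.006
clock: 7.65
position: [0.4538, -0.196, 0.3267]
ee_rot: [-2.326, -2.111, -0.0]
force: [-0.2, 0.5, 0.2]
width: 0.005
-175 [array([448.15056178, 112.95001403]), array([456.85209168,  57.04112998])] [array([305.77634939, 245.7188809 ]), array([300.63490165, 205.45826032])]
-180 [array([441.41028853, 116.83991971]), array([444.87456196,  63.71591332])] [array([312.22264395, 241.72866173]), array([312.07584725, 198.48569061])]
-185 [array([434.60175386, 121.29169037]), array([432.72718382,  71.45408088])] [array([318.65014849, 238.19371207]), array([323.45577127, 192.35982888])]
```

View pics/sc6c.png

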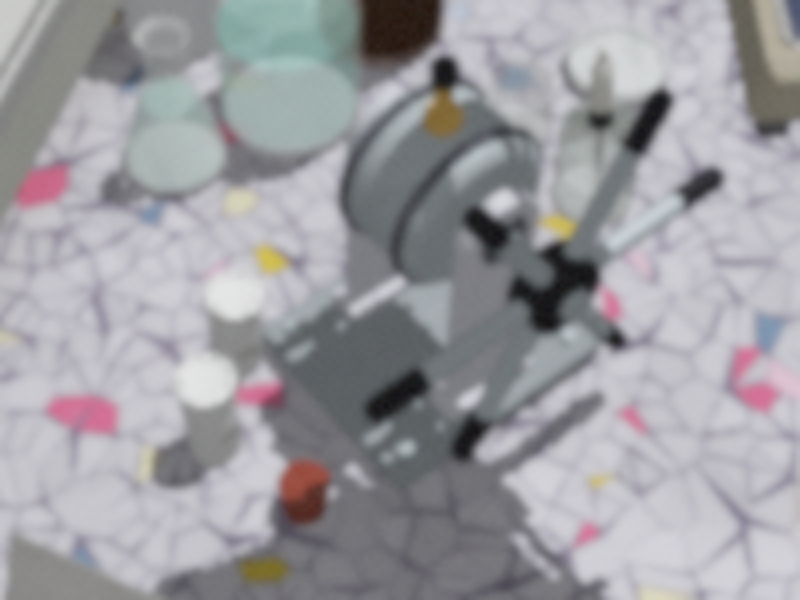

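View pics/si6c.png

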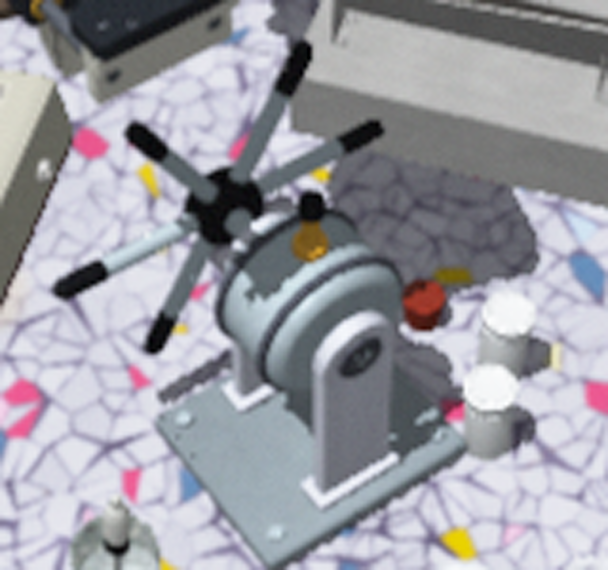

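```bash
python3 - <<'E'
from h import *
for n,pts in [('side',[si(*p) for p in [(301,55),(375,130),(138,130),(65,285),(155,342)]]),('scene',[sc(*p) for p in [(657,103),(710,178),(615,340),(466,445)]])]:
  for px in pts:
    o,d=ray(n,px); p=o+d*((HUB-o)@X)/(d@X); r=p-HUB; print(n,np.degrees(np.arctan2(r@Y,-r@Z))%60-30)
# residual per pixel-based stem angles (cap centre r~.08)
for n,px in [('side',si(312,206)),('scene',sc(445,70))]:
    o,d=ray(n,px); p=o+d*((SC-o)@X)/(d@X); r=p-SC; print(n,r@Y,r@Z,np.degrees(np.arctan2(r@Y,-r@Z)))
print(arm.observe()['clock'])
E
```

```text
side -1.979969437785826
side -4.082170631414144
side -2.323931454310923
side -4.797105030181868
side -2.9358610988985845
scene -1.6132492142666308
scene -0.331205496463582
scene -1.6570458824926462
scene -0.6762576415113273
side -6.677349319613106e-05 0.07994657389245755 -179.95214506053767
scene -0.0003475560317906127 0.081654640131434 -179.7561268596968
7.75
```

```bash
python3 - <<'E'
from h import *
from scipy.optimize import least_squares
# grip ends ~ r .112 ; (view,pixel,offset angle from stem)
S=[('side',si(301,52),'a'),('side',si(378,129),0),('side',si(135,128),0),('side',si(60,287),0),('side',si(155,345),0),
('scene',sc(660,98),0),('scene',sc(716,175),0),('scene',sc(618,342),0),('scene',sc(463,449),0)]
off=[30,90,-30,-90,-150,-30,-90,30,150]  # CCW offsets filled below
def pt(q,o,r,x=0):
    X=np.array([np.cos(q[3]),np.sin(q[3]),0]);Y=np.array([-X[1],X[0],0]); t=q[4]+np.radians(o)
    return q[:3]+x*X+r*(np.sin(t)*Y-np.cos(t)*Z)
q0=np.r_[HUB,yaw,np.pi]
# nearest spoke assignment
A=[]
for n,px,_ in S:
    e=[np.linalg.norm(proj(n,pt(q0,o,.113))[0]-px) for o in range(30,360,60)]; A.append(30+60*int(np.argmin(e)))
print(A)
def res(q,tag=True):
    r=[]
    for (n,px,_),o in zip(S,A): r+=list(proj(n,pt(q,o,.113))[0]-px)
    for n,px in [('side',si(222,205)),('scene',sc(553,287))]: r+=list(proj(n,q[:3])[0]-px)
    if tag:
        for n,px in [('side',si(312,206)),('scene',sc(445,70))]: r+=list(proj(n,pt(q,0,.080,.085))[0]-px)
    return np.array(r)
for t in (True,False):
    s=least_squares(res,q0,args=(t,),loss='soft_l1'); print(s.x,np.degrees(s.x[4]),np.sqrt(np.mean(s.fun**2)))
    C=np.linalg.inv(s.jac.T@s.jac); print(np.degrees(np.sqrt(C[4,4])))
E
```

```text
[330, 270, 30, 90, 150, 30, 90, 150, 210]
[ 0.46603619 -0.11652636  0.15027442 -0.12594049  3.10774765] 178.0608243797608 0.8323895927069673
0.5502426633104173
[ 0.46574739 -0.11629192  0.14974206 -0.11957868  3.10344139] 177.81409386795815 0.9005496968909109
0.6190406553156084
```

```bash
python3 -m creep '[[[0,0,1,0,0,0,-1],[0,0,2,0,0,0,-1],[0,0,3,0,0,0,-1],[0,0,3,0,0,0,-1],[0,0,3,0,0,0,-1]]]'; python3 - <<'E'
from h import *
a=snap('side','si7').astype(int); b=cv2.imread('pics/si6.png')[:,:,::-1].astype(int); c=cv2.imread('pics/si0.png') 
z=cv2.imread('pics/side0.png')[:,:,::-1].astype(int)
print('wheel/stem region diff',abs(a-b)[165:270,250:345].mean(), 'bystanders vs start', abs(a-z)[192:245,342:390].mean(), abs(a-z)[280:312,275:305].mean())
cv2.imwrite('pics/si7c.png',cv2.resize(a.astype(np.uint8)[100:320,240:420,::-1],None,fx=2.5,fy=2.5))
E
```

```text
clock: 8.25
position: [0.4542, -0.1949, 0.3571]
ee_rot: [2.323, 2.114, 0.001]
force: [-0.7, -1.1, -0.6]
width: 0.005
wheel/stem region diff 3.620551378446115 bystanders vs start 15.558438155136269 4.816319444444445
```

View pics/si7c.png

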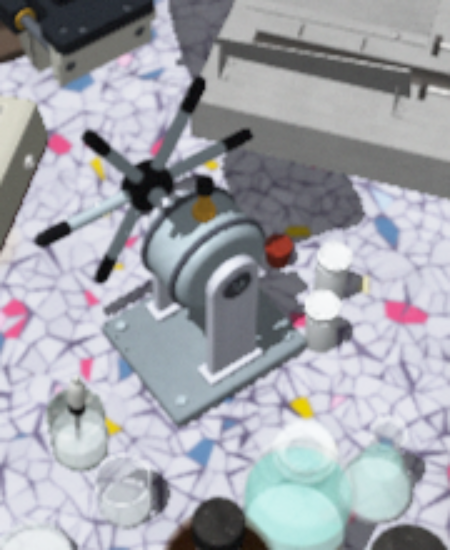

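The stem is up at (205,190) in this crop, the bystanders stand where they were (the change near the vials is the arm's moved shadow), and the hand is clear at upper left. I hand the job in.

```bash
python3 -c "
from cell import arm
print(arm.sign_off())"
```

```text
the job is handed in; nothing more can be done
None
```

The valve stem points up to within about 2°, and I handed the job in at about 8 s of the 64 s allowed. No verdict came back.

- **What I did:** With the closed fingertips pointing down, I pushed two successive top spokes to the left. They turned the wheel about 60° and then about 51° anticlockwise. The highest force I read while pushing was about 4 N. I then backed the finger off, raised the hand clear of everything and signed off.
- **Stem angle:** The checks disagree slightly. Reading the stem directly in both views gives 0 to 0.3° from vertical. A fit through the spoke ends gives about 2° of overshoot, with the stand's yaw nearer -0.12 than the -0.095 rad I had assumed. With my assumed yaw, single spoke readings were off by up to 4.8°; I put that down to the yaw error and did not trim the wheel further.
- **Standing still:** I judged this by comparing two side pictures taken about half a second apart. The wheel and stem looked the same in both, but I took no speed reading.
- **Bystanders:** In the pictures the vials, stopper and cup are where they started. The raw difference from the first picture near the vials was large, which I put down to the arm's shadow having moved. I judged this by eye and did not measure their positions again.

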